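# Lock the control box cover

### The job

Lock the cover of the slim grey control box: turn the yellow wing bolt clockwise (seen from above) all the way to its stop first, then do the same with the red wing bolt. Leave the black wing knob as it is, and let go of everything at the end.

Things in the scene. Friction and masses are not known exactly. Their poses are not given: they have to be found in the camera images.
- control_box: Slim grey die-cast box with an aluminium cover, fixed to the bench, 240 (x) x 80 (y) x 58 mm (two black cable glands stick out 15 mm at its far, +x end). Origin: centre of its underside, z up. On the cover stand three wing knobs of one shape in a row along x, 90 mm apart, the middle one at the centre: yellow, red and black, in any order; their tops are 44 mm above the cover.
- yellow_wing (a point): Yellow wing bolt on a steel flange. Point: on its vertical turning axis, 31 mm above the cover. Wing: upright bar 42 mm long (x), 14 mm thick (y), free from 14 to 44 mm above the cover. Only turns; hard stop clockwise where the wing lies along the box's long x axis, in line with 2 white flange marks. Starts 60 to 80 deg anticlockwise of it. Friction 0.06 Nm; stays where left.
- red_wing (a point): Red wing bolt, in all else the same as the yellow one. Point: on its vertical turning axis, 31 mm above the cover; x along the 42 mm wing, y across its 14 mm thickness. Hard stop clockwise, seen from above, where the wing lies along the box's long x axis; starts 60 to 80 degrees anticlockwise of it.
- black_tip (a point): White dot on top of one end of the black wing knob (a vent knob of the same shape and size, standing at any angle of its quarter turn; to be left alone). The dot is 16.5 mm from the turning axis and 44 mm above the cover; x points from the axis to the dot, along the wing.

How it is judged (in metres and radians):
On the way, in this order (a step that is already met when the one before it is completed fails the run):
1. the yellow bolt is turned to within 10 degrees of its stop (angle between the x axis of yellow_wing and the x axis of control_box, either way round below 0.175 rad), for 0.2 s.
2. then the red bolt is turned to within 10 degrees of its stop (angle between the x axis of red_wing and the x axis of control_box, either way round below 0.175 rad), for 0.2 s.
At the end, for the whole second after the job is handed in: The yellow and the red wing both lie within 10 degrees of their stops (along the box's long x axis, in line with the white marks), and the white dot on the black knob is within 5 mm of where it started (angle between the x axis of each of yellow_wing, red_wing and the x axis of control_box, either way round below 0.175 rad and distance of black_tip from where it was at the start of the episode below 0.005 m); the robot touches nothing.
It fails at once if the black knob is turned (its white dot moves more than 5 mm, about 17 degrees) (distance of black_tip from where it was at the start of the episode above 0.005 m).
It also fails if it takes over 48 s, if anything falls off the work surface, if the arm or the gripper's body presses on something with over 40 N, if the wrist force passes 120 N, or if a joint passes its speed limit or range.

### The arm

A 6-joint arm with a two-finger parallel gripper is mounted at the origin on a cart in front of the work surface, level with it; the furniture and walls round the work are solid. World frame = base frame: x ahead of the robot, y to its left, z up, the work surface at z = 0. Lengths are in m, angles in degrees, forces in N, time in s.
With the tool pointing down it reaches from about 0.3 to 0.75 m from the base axis. Payload 8.5 kg.
Tool frame: the origin (TCP) lies on the centre line of the jaws, within the pads' length; the fingertips stand 17 mm ahead of it and the grasp point (between the pads) lies 2 mm behind it; z points along the fingers, y is the line along which they close (so a half turn about z gives the same grasp; the last joint's range is limited). The gripper opens to 85 mm and grips with 20 to 120 N. Pads are 22 mm wide; open, the fingers measure 114 mm over their backs; the gripper's body (76 mm by 85 mm) begins 54 mm behind the grasp point. The pads swing forward as they close: fully open they stand 13 mm farther back than shut.
Start: joints at [-84.7, 21.807, 74.336, -0, 83.858, -12.336], TCP at [0.167, -0.524, 0.248] pointing down, gripper open.
Joint ranges: [-178.18, 178.18], [-50.72, 133.34], [12.68, 142.11], [-81.47, 261.47], [9.98, 163.14], [-165.26, 165.26]. Speed limits (degrees/s): [136.94, 136.94, 180, 180, 180, 180].

### API

Orientations are given as a 3x3 rotation matrix whose columns are the frame's x, y, z axes.
In Python, from rig import env gives the robot as it stands.
- The arm moves only by the shell command python3 -m handwheel 'ROWS' [OPENING] [FORCE]. ROWS is JSON, a list that holds one entry, the list of rows, each a list of 4 numbers: the shift along the tool's x, y, z in m, then the turn about the tool's z in rad. In form: [[[x, y, z, roll], ...]]. A call has 1 to 5 rows; each row shifts and turns the commanded pose from where the row before left it, along the tool's axes as they then stand; what a row does not reach is not made up. A row lasts 1/12 s, in which the tool goes at most 41.7 mm and 7.16 degrees, less where a joint would pass 70% of its speed; a pose out of reach is approached as far as the arm can. A call is refused whole if a number of a shift passes 0.0417 or a number of a turn 0.125, either way. A call with a gripper value outside its range is refused whole. OPENING is the opening in per cent of the stroke, from 0 (shut) to 100 (fully open), set as the call begins (- or left out, the last holds). The fingers move at their own pace and stop on an object; FORCE is the grip in N (left out, the last holds). Time passes only in rows, so rows that do not move let the fingers close. It gives the time, the measured TCP pose, the force and the opening at its end, in the units of the state.
- env.observe(): the state, without advancing time (a new reading comes with each control period).
- env.get_image(name): name is "scene" or "top"; returns (picture, depth): 480x640x3 uint8, red, green, blue; 480x640 float32, m along the optical axis (not along the pixel's ray), 0 where there is no reading.
- env.camera_params(name): a dict with "K" (3x3 intrinsics, pixels), "rvec" (rotation vector, rad) and "tvec" (3), from world to camera coordinates, as OpenCV has them. Camera axes: x right, y down, z forward; pixel columns grow to the right and rows downward; lengths in m; the calibration is good to about 2 mm. A picture is of the moment at which its call begins. camera_params takes no time and is no camera call.
- env.close_job(): hands the job in, once; it reports no verdict.
The state is a dict: "time_s": time; "q": joint angles; "qvel": joint speeds; "joint_efforts": joint torques, N m; "position": TCP position; "tool_rot": TCP orientation; "ft_force": force on the tool from outside, world axes, zero at the start; "wrist_torque": the same for the moment, N m; "grip_width": finger opening in m.
Only numpy, scipy, OpenCV 4.12 (cv2) and the standard library are available. Lean on these libraries where they do the work, as an engineer would, in place of code of your own. Each camera call takes 0.05 s, during which the arm holds its last target. There are 200 camera calls.

## Working session

There is one attempt and no reset: what is moved stays moved. The work goes in short steps, Python scripts to look and compute and a shell command to move; the robot and the scene stay as the last step left them, time stands still between calls to the robot, and variables do not carry over. Pictures are saved under pics/ and viewed, on a budget of 10 in all, crops included, one or two more only if the job needs it, and the job is handed in when it is done.

```bash
mkdir -p pics; ls
python3 - <<'E'
from rig import env
import cv2,numpy as np
s=env.observe();print(s['time_s'],s['position'],s['tool_rot'],s['grip_width'])
for n in['top','scene']:
    p,d=env.get_image(n);cv2.imwrite(f'pics/{n}0.png',p[:,:,::-1]);np.savez(f'{n}0.npz',p=p,d=d);c=env.camera_params(n);print(c, -cv2.Rodrigues(np.array(c['rvec']))[0].T@np.array(c['tvec']).ravel())
E
```

```text
pics
0.0 [ 0.16659992 -0.523873    0.24770551] [[ 9.53008365e-01  3.02943951e-01 -1.34254194e-04]
 [ 3.02943812e-01 -9.53007275e-01  1.47631781e-03]
 [ 3.19296327e-04 -1.44761470e-03 -9.99998901e-01]] 0.08530542113382933
{'K': array([[506.51261123,   0.        , 316.92979594],
       [  0.        , 506.51261123, 242.15039737],
       [  0.        ,   0.        ,   1.        ]]), 'rvec': array([ 2.16724039, -2.0984268 ,  0.2206916 ]), 'tvec': array([-0.02586621,  0.58550819,  0.83008983])} [0.42226392 0.00838813 0.92420823]
{'K': array([[617.47031236,   0.        , 325.89096883],
       [  0.        , 617.47031236, 241.20319055],
       [  0.        ,   0.        ,   1.        ]]), 'rvec': array([ 1.10835354, -2.02211812,  1.24637248]), 'tvec': array([0.31426436, 0.30568783, 0.43489435])} [-0.04841787  0.39772017  0.46990915]
```

View pics/top0.png

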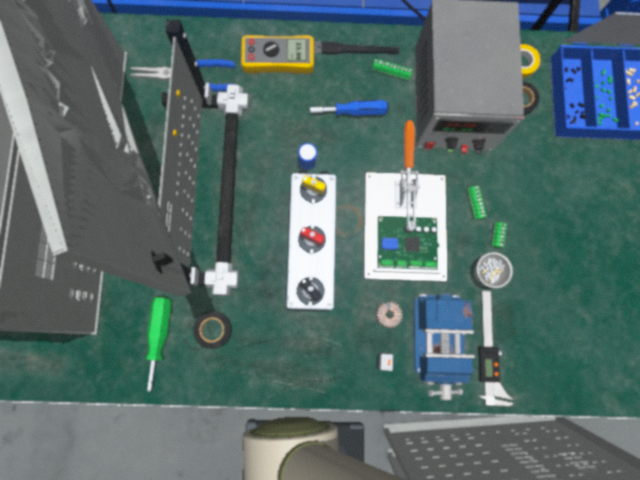

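View pics/scene0.png

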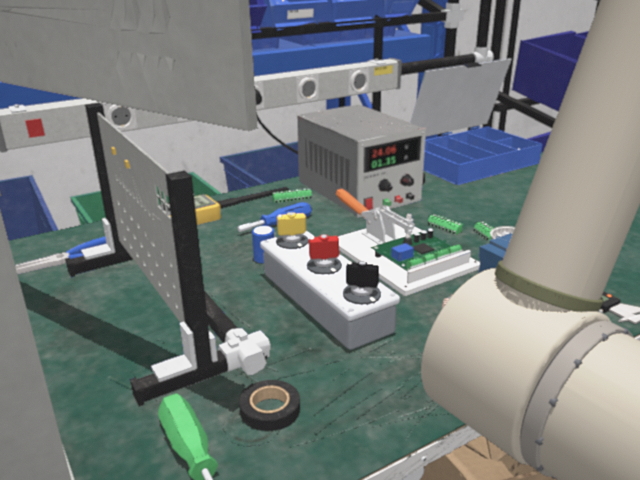

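The top view shows the box with yellow at about (314,185), red at (313,238) and black at (311,290). A perforated panel with a bar stands to its left at about (225,190). Next I measure the knobs and the obstacles.

```bash
cat > h.py <<'E'
import numpy as np,cv2
from rig import env
def cloud(n,d):
    c=env.camera_params(n);R=cv2.Rodrigues(np.array(c['rvec']))[0];t=np.array(c['tvec']).ravel();K=c['K']
    v,u=np.mgrid[:480,:640];P=np.stack([(u-K[0,2])/K[0,0]*d,(v-K[1,2])/K[1,1]*d,d],-1)
    W=(P-t)@R; W[d==0]=np.nan; return W
def wings(n,p,d):
    W=cloud(n,d);h=cv2.cvtColor(p,cv2.COLOR_RGB2HSV).astype(int);H,S,V=h[...,0],h[...,1],h[...,2]
    reg=(W[...,0]>.3)&(W[...,0]<.62)&(abs(W[...,1]-.01)<.07)&(W[...,2]>.088)&(W[...,2]<.115)
    for nm,m in dict(yellow=(S>120)&(H>15)&(H<35),red=(S>120)&((H<10)|(H>170)),black=(S<90)).items():
        Q=W[m&reg]
        if len(Q)<8: print(nm,len(Q));continue
        (cx,cy),(a,b),_=r=cv2.minAreaRect(Q[:,:2].astype(np.float32))
        e=np.linalg.eigh(np.cov(Q[:,:2].T))[1][:,1];print(n,nm,len(Q),'rect',np.round([cx,cy,a,b],4),'mean',Q.mean(0).round(4),'zmax',np.nanpercentile(Q[:,2],95).round(4),'ang',np.degrees(np.arctan2(e[1],e[0])).round(1)%180)
    return W
E
python3 - <<'E'
from h import *
for n in['top','scene']:
    z=np.load(n+'0.npz');W=wings(n,z['p'],z['d'])
    if n=='top':
        g=z['p'].min(2)>150
        m=(abs(W[...,2]-.058)<.008)&(W[...,0]>.25)&(W[...,0]<.65)&(abs(W[...,1]-.01)<.07)
        Q=W[m];r=cv2.minAreaRect(Q[:,:2].astype(np.float32));print('cover',r,Q[:,2].mean())
        # obstacle height map around, 3cm cells
        for x in np.arange(.66,.26,-.03):
            print('%.2f'%x,*['%4d'%(1000*np.nanmax(np.r_[0,W[...,2][(abs(W[...,0]-x)<.015)&(abs(W[...,1]-y)<.015)]])) for y in np.arange(.24,-.25,-.03)])
E
python3 - <<'E'
import cv2
a=cv2.imread('pics/top0.png')[150:330,250:370];cv2.imwrite('pics/c0.png',cv2.resize(a,(400,600),interpolation=2))
E
```

```text
yellow 0
top red 151 rect [0.5893 0.0016 0.0381 0.0144] mean [0.5876 0.0007 0.1007] zmax 0.1041 ang 68.3
top black 295 rect [0.4507 0.0085 0.0416 0.3036] mean [0.4994 0.0054 0.1015] zmax 0.1087 ang 178.4
cover ((0.5600438117980957, 0.0031233839690685272), (0.17991270124912262, 0.08011843264102936), 0.20322704315185547) 0.058122324239385355
0.66  599  604   32   35    5    6    5   68  103  101    6   21   21   71   71   21   20
0.63  567  621   34   35    6    7    5   61   61   61    7   20   36   81   84   49   21
0.60    0  621   32   34    6    6    5  104  106   97    6   20   51   73   82   48   33
0.57    0  621  621   35    4    5    5   68  104   98    5   20   51   51   46   48   19
0.54    0  621  622   42   35    5    6   62   62   61    5   20   45   46   48   47   38
0.51    0  134  621  620   38    5    6  104  106   64    5    6    5    5   27   62   63
0.48   27    7  621  621    5    5    5   65  105   62    5    5   18   18   81   87   88
0.45   28   20   21   22    6    6    6    7    6    6    5    6   17   18   82   86   87
0.42   23   20   21   21    6    6    5    5    5    6    5    6    5    5   19   55   57
0.39    5    6   21   20    5    5    7    5    6    6    5    4   39   39   82   81   82
0.36    6    5    6    7    5    5    6    5    6    5    7    5   37   38   78   80   80
0.33    5    5    5    6    5    7    5    6    5    6    6    5    8    5    6   73   60
0.30    6    7    5    6    5  150  190  201  199  316  392  396    5    5    5    5    5
0.27    0    0    0    0    0  181  200  252  315  362  381  369    0    0    0    0    0
yellow 0
scene red 341 rect [0.5882 0.0038 0.039  0.0171] mean [0.5854 0.0048 0.0966] zmax 0.1027 ang 65.5
scene black 512 rect [0.5412 0.0045 0.043  0.1195] mean [0.504  0.0053 0.0972] zmax 0.1039 ang 7.900000000000006
```

View pics/c0.png

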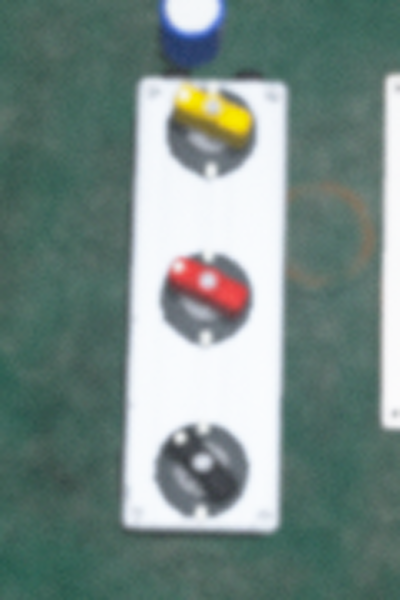

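```bash
sed -i 's/W\[...,0\]>.3)&(W\[...,0\]<.62/W[...,0]>.46)\&(W[...,0]<.72/' h.py
python3 - <<'E'
from h import *
for n in['top','scene']:
    z=np.load(n+'0.npz');W=wings(n,z['p'],z['d'])
    m=(abs(W[...,2]-.058)<.01)&(W[...,0]>.4)&(W[...,0]<.8)&(abs(W[...,1]-.01)<.06)&(z['p'].min(2)>150)
    Q=W[m];r=cv2.minAreaRect(Q[:,:2].astype(np.float32));print('cover',r,Q[:,2].mean())
    h=cv2.cvtColor(z['p'],cv2.COLOR_RGB2HSV); 
    if n=='top':
        Q=W[140:172,295:320].reshape(-1,3);Q=Q[Q[:,2]>.03];print('cap',np.nanpercentile(Q,[2,50,98],axis=0).round(3))
        for x in np.arange(.87,.62,-.03):
            print('%.2f'%x,*['%4d'%(1000*np.nanmax(np.r_[0,W[...,2][(abs(W[...,0]-x)<.015)&(abs(W[...,1]-y)<.015)]])) for y in np.arange(.24,-.25,-.03)])
E
```

```text
top yellow 179 rect [0.6787 0.002  0.0381 0.0141] mean [0.6764 0.0014 0.0993] zmax 0.1036 ang 70.2
top red 151 rect [0.5893 0.0016 0.0381 0.0144] mean [0.5876 0.0007 0.1007] zmax 0.1041 ang 68.3
top black 311 rect [0.5867 0.0055 0.2099 0.0334] mean [0.5372 0.0052 0.1008] zmax 0.1049 ang 4.099999999999994
cover ((0.6194620728492737, 0.003044363111257553), (0.29774805903434753, 0.0794302299618721), 0.23227299749851227) 0.057368140136696714
cap [[ 0.735 -0.     0.032]
 [ 0.748  0.016  0.051]
 [ 0.767  0.032  0.054]]
0.87  257  258   43   45   34    7    6    6   17   26   28   29   29   11  155  154  155
0.84  256  259   42   38   33    7    5    5   21   26   29   29   27    6  154  155  155
0.81    0  249   33   36    6    5    6    5    6    6    6    5    5   64  154  155  154
0.78    0  250   34   36    5    5    7   53   52    5    6    5    6   61  154  155  156
0.75    0  250   33   35    7    5    5   55   55    5    6    6    5   58   58    6   69
0.72  434  249   32   35    6    6    5   60   63   59    5   19   21   59   59   20   20
0.69  562  249   32   34    5    5    7  105  106  102    6   20   21   71   71   20   21
0.66  599  604   32   35    5    6    5   68  103  101    6   21   21   71   71   21   20
0.63  567  621   34   35    6    7    5   61   61   61    7   20   36   81   84   49   21
scene yellow 287 rect [0.6788 0.0031 0.0417 0.0164] mean [0.6747 0.0046 0.096 ] zmax 0.1023 ang 68.2
scene red 341 rect [0.5882 0.0038 0.039  0.0171] mean [0.5854 0.0048 0.0966] zmax 0.1027 ang 65.5
scene black 538 rect [0.5856 0.0028 0.2096 0.0426] mean [0.5127 0.0057 0.0974] zmax 0.1042 ang 3.9000000000000057
cover ((0.618943989276886, 0.0036698654294013977), (0.301401287317276, 0.08047753572463989), 0.35719162225723267) 0.056926214079002224
```

```bash
python3 -m handwheel '[[[0.036,-0.0193,0,0],[0.036,-0.0193,0,0],[0.036,-0.0193,0,0],[0.036,-0.0193,0,0],[0.036,-0.0193,0,0]]]' 50 40
python3 -m handwheel '[[[0.036,-0.0193,0,0],[0.036,-0.0193,0,0],[0.036,-0.0193,0,0],[0.036,-0.0193,0,0],[0.036,-0.0193,0,0]]]'
python3 -m handwheel '[[[0.036,-0.0193,0,0],[0.036,-0.0193,0,0],[0.036,-0.0193,0,0],[0.036,-0.0193,0,0],[0.036,-0.0193,0,0]]]'
python3 -m handwheel '[[[0.036,-0.0193,0,0],[0.036,-0.0193,0,0],[0.036,-0.0193,0,0],[0,0,0,-0.12],[0,0,0,-0.12]]]'
python3 -m handwheel '[[[0,0,0,-0.12],[0,0,0,-0.12],[0,0,0,-0.12],[0,0,0,-0.12],[0,0,0,-0.12]]]'
```

```text
time_s: 0.52
position: [0.3098, -0.376, 0.2481]
tool_rot: [[0.953, 0.302, -0.0], [0.302, -0.953, 0.001], [0.0, -0.001, -1.0]]
ft_force: [0.5, -0.5, -0.9]
grip_width: 0.0429
time_s: 0.93
position: [0.4522, -0.2293, 0.2482]
tool_rot: [[0.953, 0.303, -0.0], [0.303, -0.953, 0.0], [-0.0, -0.0, -1.0]]
ft_force: [0.6, -0.1, 0.2]
grip_width: 0.0428
time_s: 1.35
position: [0.5945, -0.0827, 0.248]
tool_rot: [[0.953, 0.303, -0.001], [0.303, -0.953, 0.0], [-0.001, -0.0, -1.0]]
ft_force: [0.1, -0.1, -0.4]
grip_width: 0.0427
time_s: 1.77
position: [0.6798, 0.0054, 0.2466]
tool_rot: [[0.849, 0.528, -0.002], [0.528, -0.849, 0.0], [-0.001, -0.001, -1.0]]
ft_force: [0.0, -0.9, -0.1]
grip_width: 0.0429
time_s: 2.18
position: [0.6788, 0.0033, 0.2477]
tool_rot: [[0.405, 0.914, -0.001], [0.914, -0.405, 0.0], [-0.0, -0.001, -1.0]]
ft_force: [0.6, -0.0, 0.1]
grip_width: 0.0427
```

```bash
python3 -m handwheel '[[[0,0,0.03,-0.06],[0,0,0.03,0],[0,0,0.03,0],[0,0,0.03,0],[0,0,0,0]]]'
python3 - <<'E'
from h import *
p,d=env.get_image('scene');cv2.imwrite('pics/s1.png',cv2.resize(p[100:340,200:460,::-1],(650,600)))
E
```

```text
time_s: 2.6
position: [0.6762, 0.0036, 0.1216]
tool_rot: [[0.355, 0.935, -0.012], [0.935, -0.355, 0.002], [-0.002, -0.012, -1.0]]
ft_force: [0.1, 0.4, -0.6]
grip_width: 0.0426
```

View pics/s1.png

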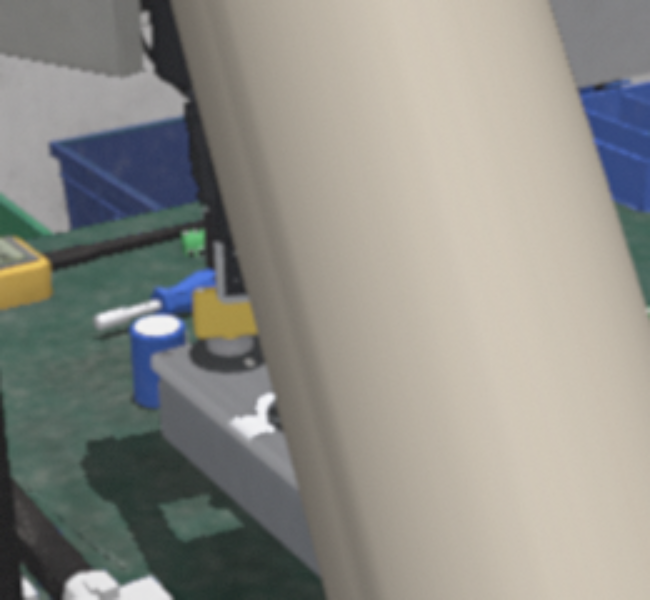

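The crop shows the near fingertip just above the yellow wing, with the wing at about (222,312) and the fingertip at (235,280). They are lined up in the visible part. I go down and grip.

```bash
python3 -m handwheel '[[[0,0.001,0.013,0],[0,0,0.013,0],[0,0,0,0],[0,0,0,0]]]'
python3 -m handwheel '[[[0,0,0,0],[0,0,0,0],[0,0,0,0],[0,0,0,0],[0,0,0,0]]]' 0 40
```

```text
time_s: 2.98
position: [0.6804, 0.0028, 0.104]
tool_rot: [[0.355, 0.935, 0.002], [0.935, -0.355, -0.0], [0.0, 0.002, -1.0]]
ft_force: [0.6, 0.4, 0.8]
grip_width: 0.0428
time_s: 3.4
position: [0.6805, 0.0028, 0.104]
tool_rot: [[0.355, 0.935, 0.003], [0.935, -0.355, -0.0], [0.001, 0.003, -1.0]]
ft_force: [-0.2, 0.7, 5.9]
grip_width: 0.0127
```

```bash
python3 -m handwheel '[[[0,0,0,0.1],[0,0,0,0.1],[0,0,0,0.1],[0,0,0,0.1],[0,0,0,0.1]]]'
python3 -m handwheel '[[[0,0,0,0.1],[0,0,0,0.1],[0,0,0,0.1],[0,0,0,0.1],[0,0,0,0.1]]]'
python3 -m handwheel '[[[0,0,0,0.1],[0,0,0,0.05],[0,0,0,0.03],[0,0,0,0],[0,0,0,0]]]'
python3 - <<'E'
from h import *
s=env.observe();print(s['wrist_torque'],s['q'])
p,d=env.get_image('scene');cv2.imwrite('pics/s2.png',cv2.resize(p[150:330,200:395,::-1],(650,600)))
E
```

```text
time_s: 3.82
position: [0.6806, 0.0027, 0.104]
tool_rot: [[0.763, 0.646, 0.003], [0.647, -0.763, -0.001], [0.002, 0.003, -1.0]]
ft_force: [-0.0, -1.3, 6.4]
grip_width: 0.013
time_s: 4.23
position: [0.6806, 0.0026, 0.104]
tool_rot: [[0.979, 0.202, 0.003], [0.202, -0.979, -0.001], [0.003, 0.002, -1.0]]
ft_force: [1.7, -0.9, 5.6]
grip_width: 0.0129
time_s: 4.65
position: [0.6807, 0.0025, 0.104]
tool_rot: [[1.0, 0.027, 0.003], [0.027, -1.0, -0.001], [0.003, 0.001, -1.0]]
ft_force: [0.3, -0.8, 5.8]
grip_width: 0.0131
[-0.20919833 -0.05687098 -0.00860877] [-9.72444857e+00  4.15118853e+01  6.30334827e+01 -2.56439922e-02
  7.52628421e+01  7.87129674e+01]
```

View pics/s2.png

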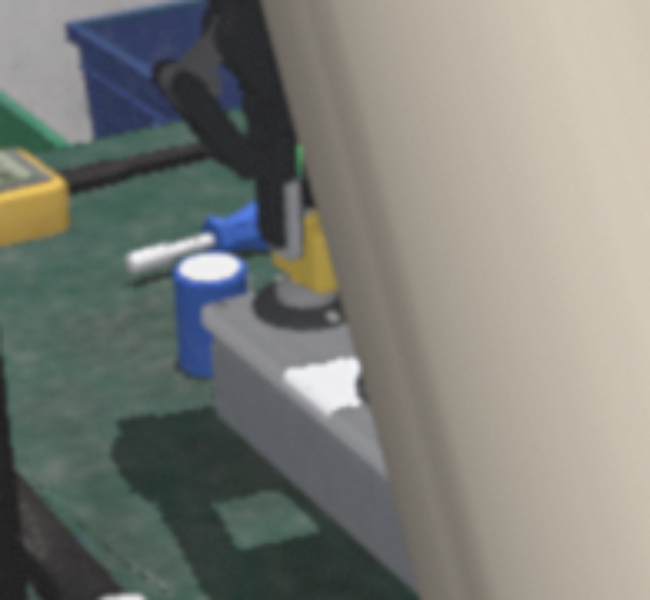

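The fingers hold the wing at about (300,245). The wing has turned with them and now shows its side along the box. I push a little further to feel the stop.

```bash
python3 -m handwheel '[[[0,0,0,0.03],[0,0,0,0.03],[0,0,0,0.03],[0,0,0,0],[0,0,0,0]]]'
python3 -c "
from rig import env
s=env.observe();print(s['wrist_torque'])"
```

```text
time_s: 5.12
position: [0.6811, 0.0025, 0.104]
tool_rot: [[0.998, -0.061, 0.004], [-0.061, -0.998, -0.001], [0.004, 0.001, -1.0]]
ft_force: [2.9, -2.1, 5.9]
grip_width: 0.0128
[-0.21925687 -0.48652751  0.82554772]
```

The torque rises to 0.83 Nm at the stop. I release, lift, move over the red bolt and look.

```bash
python3 -m handwheel '[[[0,0,0,0],[0,0,0,0],[0,0,0,0],[0,0,-0.03,0],[0,0,-0.03,0]]]' 50
python3 -m handwheel '[[[-0.0307,0.0019,-0.03,0],[-0.0307,0.0019,-0.02,0],[-0.0307,0.0019,0,0],[0,0,0,-0.123],[0,0,0,-0.123]]]'
python3 -m handwheel '[[[0,0,0,-0.123],[0,0,0,-0.123],[0,0,0,-0.123],[0,0,0,-0.123],[0,0,0,-0.123]]]'
python3 -m handwheel '[[[0,0,0,-0.123],[0,0,0,-0.123],[0,0,0,-0.123],[0,0,0,0],[0,0,0,0]]]'
python3 - <<'E'
from h import *
for n in['top','scene']:
    p,d=env.get_image(n);wings(n,p,d)
    if n=='scene':cv2.imwrite('pics/s3.png',cv2.resize(p[150:330,200:395,::-1],(650,600)))
E
```

```text
time_s: 5.53
position: [0.6788, 0.0031, 0.161]
tool_rot: [[0.998, -0.062, -0.005], [-0.062, -0.998, 0.001], [-0.006, -0.001, -1.0]]
ft_force: [-0.4, -0.2, 1.0]
grip_width: 0.0428
time_s: 5.95
position: [0.5869, 0.0032, 0.2121]
tool_rot: [[0.982, 0.188, -0.001], [0.188, -0.982, 0.0], [-0.0, -0.0, -1.0]]
ft_force: [0.7, 0.2, 0.2]
grip_width: 0.0426
time_s: 6.37
position: [0.5882, 0.003, 0.2111]
tool_rot: [[0.693, 0.721, -0.001], [0.721, -0.693, 0.0], [-0.0, -0.001, -1.0]]
ft_force: [0.1, 0.6, -0.1]
grip_width: 0.0427
time_s: 6.78
position: [0.5884, 0.003, 0.2112]
tool_rot: [[0.396, 0.918, -0.001], [0.918, -0.396, 0.0], [-0.0, -0.001, -1.0]]
ft_force: [-0.6, 0.3, -0.2]
grip_width: 0.0429
yellow 0
top red 32 rect [ 0.5879 -0.0098  0.0135  0.0083] mean [ 0.5874 -0.0092  0.101 ] zmax 0.1038 ang 79.1
top black 12 rect [ 0.5826 -0.0076  0.0171  0.0028] mean [ 0.5826 -0.0071  0.1007] zmax 0.1038 ang 79.2
scene yellow 215 rect [0.6755 0.0042 0.0385 0.0134] mean [0.6713 0.0062 0.0967] zmax 0.1025 ang 9.099999999999994
scene red 329 rect [0.587  0.0047 0.0382 0.0117] mean [0.5851 0.0052 0.0964] zmax 0.1025 ang 65.8
scene black 130 rect [0.6022 0.0038 0.1954 0.0395] mean [0.5745 0.0118 0.098 ] zmax 0.1048 ang 175.8
```

View pics/s3.png

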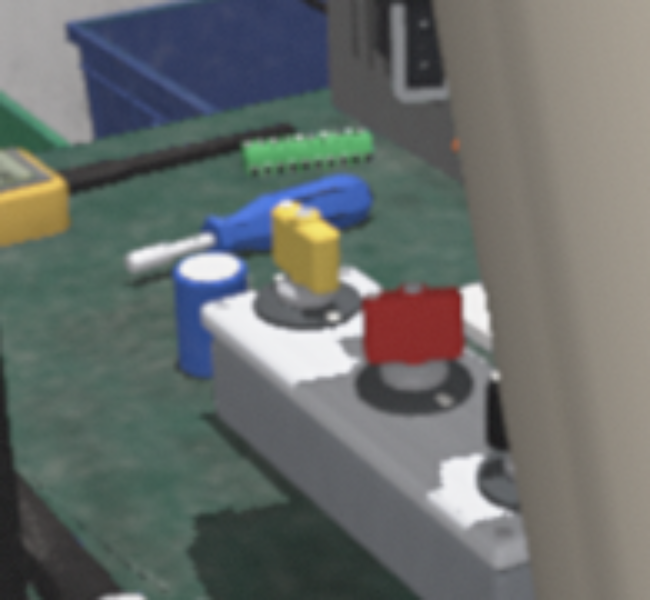

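Yellow now lies along the box, in line with the flange mark at (333,317), and red at (412,325) is untouched. I descend on red.

```bash
python3 -m handwheel '[[[0,0,0.029,-0.02],[0,0,0.029,0],[0,0,0.029,0],[0,0,0,0],[0,0,0,0]]]'
python3 -m handwheel '[[[0,0,0.014,0],[0,0,0.013,0],[0,0,0,0],[0,0,0,0]]]'
python3 -m handwheel '[[[0,0,0,0],[0,0,0,0],[0,0,0,0],[0,0,0,0],[0,0,0,0]]]' 0 40
```

```text
time_s: 7.3
position: [0.5882, 0.0029, 0.1241]
tool_rot: [[0.375, 0.927, -0.002], [0.927, -0.375, 0.0], [-0.0, -0.002, -1.0]]
ft_force: [0.0, -0.2, 0.3]
grip_width: 0.0427
time_s: 7.63
position: [0.5892, 0.0028, 0.0991]
tool_rot: [[0.374, 0.927, 0.002], [0.927, -0.374, -0.0], [0.0, 0.002, -1.0]]
ft_force: [0.1, -0.6, 0.7]
grip_width: 0.0428
time_s: 8.05
position: [0.5902, 0.0027, 0.0992]
tool_rot: [[0.374, 0.927, 0.005], [0.927, -0.374, -0.001], [0.001, 0.005, -1.0]]
ft_force: [5.0, 0.2, 6.6]
grip_width: 0.013
```

Gripped at 68 deg; now I turn it to its stop and release.

```bash
python3 -m handwheel '[[[0,0,0,0.1],[0,0,0,0.1],[0,0,0,0.1],[0,0,0,0.1],[0,0,0,0.1]]]'
python3 -m handwheel '[[[0,0,0,0.1],[0,0,0,0.1],[0,0,0,0.1],[0,0,0,0.1],[0,0,0,0.1]]]'
python3 -m handwheel '[[[0,0,0,0.1],[0,0,0,0.05],[0,0,0,0.03],[0,0,0,0],[0,0,0,0]]]'
python3 -m handwheel '[[[0,0,0,0.03],[0,0,0,0.03],[0,0,0,0.02],[0,0,0,0],[0,0,0,0]]]'
python3 -c "
from rig import env
s=env.observe();print(s['wrist_torque'])"
```

```text
time_s: 8.47
position: [0.5904, 0.0026, 0.0992]
tool_rot: [[0.776, 0.631, 0.006], [0.631, -0.776, -0.001], [0.004, 0.005, -1.0]]
ft_force: [5.8, 0.0, 6.0]
grip_width: 0.0133
time_s: 8.88
position: [0.5905, 0.0024, 0.0992]
tool_rot: [[0.983, 0.182, 0.006], [0.182, -0.983, -0.001], [0.006, 0.002, -1.0]]
ft_force: [6.3, -1.3, 4.7]
grip_width: 0.013
time_s: 9.3
position: [0.5905, 0.0024, 0.0992]
tool_rot: [[1.0, 0.007, 0.006], [0.007, -1.0, -0.001], [0.006, 0.001, -1.0]]
ft_force: [6.4, -1.9, 5.8]
grip_width: 0.0131
time_s: 9.72
position: [0.5903, 0.0023, 0.0993]
tool_rot: [[0.998, -0.07, 0.006], [-0.07, -0.998, -0.002], [0.006, 0.002, -1.0]]
ft_force: [4.6, -1.8, 6.5]
grip_width: 0.0135
[-0.31554791 -0.78730037  1.27727876]
```

Red is at its stop too, at 1.28 Nm. I release, lift, move back to the side and check with both cameras.

```bash
python3 -m handwheel '[[[0,0,0,0],[0,0,0,0],[0,0,0,0],[0,0,-0.03,0],[0,0,-0.04,0]]]' 50
python3 -m handwheel '[[[0,0,-0.04,0],[0,0,-0.04,0],[-0.015,0.035,0,0],[-0.015,0.035,0,0],[-0.015,0.035,0,0]]]'
python3 -m handwheel '[[[-0.015,0.035,0,0],[-0.015,0.035,0,0],[-0.015,0.035,0,0],[-0.015,0.035,0,0],[-0.015,0.035,0,0]]]'
python3 -m handwheel '[[[-0.015,0.035,0,0],[-0.015,0.035,0,0],[-0.015,0.035,0,0],[0,0,0,0],[0,0,0,0]]]'
python3 - <<'E'
from h import *
for n in['top','scene']:
    p,d=env.get_image(n);wings(n,p,d)
    if n=='top':cv2.imwrite('pics/t4.png',cv2.resize(p[150:330,250:370,::-1],(400,600)))
    z=np.load(n+'0.npz')
    A=[cloud(n,q) for q in (d,z['d'])];
    for W,P in zip(A,(p,z['p'])):
        m=(W[...,2]>.09)&(W[...,2]<.115)&(abs(W[...,0]-.499)<.025)&(abs(W[...,1]-.003)<.03)
        Q=W[m];e=np.linalg.eigh(np.cov(Q[:,:2].T))[1][:,1];print(n,'black',Q.mean(0).round(4),np.degrees(np.arctan2(e[1],e[0])).round(1)%180)
E
```

```text
time_s: 10.13
position: [0.5866, 0.0033, 0.165]
tool_rot: [[0.997, -0.072, -0.009], [-0.072, -0.997, 0.002], [-0.009, -0.001, -1.0]]
ft_force: [1.1, 0.1, 0.6]
grip_width: 0.0427
time_s: 10.55
position: [0.535, -0.099, 0.2476]
tool_rot: [[0.997, -0.071, -0.0], [-0.071, -0.997, 0.0], [-0.0, -0.0, -1.0]]
ft_force: [0.4, -1.1, 0.2]
grip_width: 0.0428
time_s: 10.97
position: [0.4472, -0.2688, 0.2472]
tool_rot: [[0.997, -0.072, -0.001], [-0.072, -0.997, 0.001], [-0.001, -0.001, -1.0]]
ft_force: [1.3, -0.1, 0.1]
grip_width: 0.0427
time_s: 11.38
position: [0.395, -0.3702, 0.2468]
tool_rot: [[0.997, -0.076, -0.001], [-0.076, -0.997, 0.002], [-0.001, -0.002, -1.0]]
ft_force: [1.3, 0.0, 0.7]
grip_width: 0.0432
top yellow 152 rect [0.6785 0.0036 0.0136 0.04  ] mean [0.677  0.0032 0.1007] zmax 0.1045 ang 179.7
top red 120 rect [0.587  0.0031 0.0348 0.0117] mean [0.5852 0.0032 0.1009] zmax 0.1041 ang 1.1999999999999886
top black 301 rect [0.5894 0.0091 0.2162 0.032 ] mean [0.532  0.0032 0.1008] zmax 0.1048 ang 1.1999999999999886
top black [0.4995 0.0029 0.1008] 43.900000000000006
top black [0.4994 0.0028 0.1009] 43.69999999999999
scene yellow 216 rect [0.6757 0.004  0.0143 0.0388] mean [0.6706 0.0064 0.0968] zmax 0.1029 ang 9.599999999999994
scene red 272 rect [0.5871 0.0035 0.0143 0.0395] mean [0.5826 0.0062 0.097 ] zmax 0.103 ang 6.099999999999994
scene black 524 rect [0.5893 0.008  0.2194 0.0346] mean [0.511  0.0052 0.0974] zmax 0.1042 ang 1.3000000000000114
scene black [0.4962 0.0049 0.098 ] 44.69999999999999
scene black [0.4963 0.0049 0.0979] 44.80000000000001
```

View pics/t4.png

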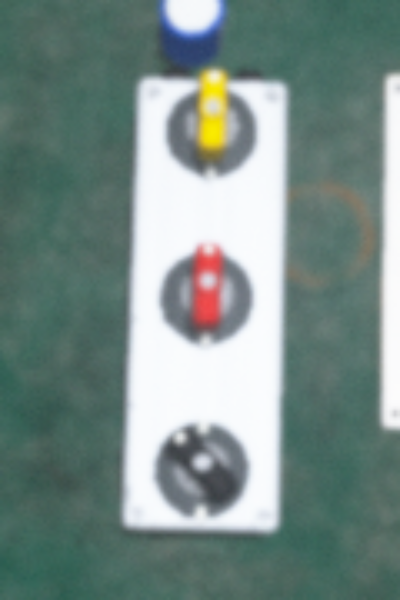

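The yellow wing at (212,113) and the red wing at (207,287) both lie along the box in line with the white marks. The black dot at (181,437) has not moved. I hand in.

```bash
python3 -c "
from rig import env
print(env.close_job())"
```

```text
the job is handed in; nothing more can be done
None
```

I turned the yellow wing bolt clockwise to its stop, then did the same with the red one. At each stop the wrist torque rose to 0.83 Nm for yellow and 1.28 Nm for red. I then opened the gripper and moved the arm clear, and handed the job in at about 11.5 s of the 48 s allowed.

**Wing angles:** the last top-camera check puts yellow at about -0.3° and red at about 1.2° from the world x axis; the box's long axis is within about 0.4° of that. Both are well inside the 10° limit.

**Black knob:** its angle read 43.7° before and 43.9° after, and its measured centre moved about 0.1 mm, so it was not disturbed.

**Disagreement:** the scene camera read larger angles, 9.6° for yellow and 6.1° for red. I trust the top view because the scene camera's fit also picks up the sides of the wings. The last top picture also shows both wings in line with the white marks.

The hand-in returned no verdict.

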